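Stack and cover the well plates on the mixer

TASK

Set the blue well plate on the white plate that is clipped to the little bench mixer, cut corners over cut corners, so that its skirt drops fully over the white plate's raised deck and it sits level. Then put the orange cover on the blue plate in the same way. Leave the green plate where it is.

Things in the scene. Friction and masses are not known exactly. Their poses are not given: they have to be found in the camera images.
- mixer: Dark grey mixer, 120 x 92 x 26 mm, fixed. On its top, centred and with the same axes, is clipped a white well plate shaped like the blue one. Origin: centre of the mixer's underside, z up. The white plate's flat shoulder lies 46 mm above the origin; a plate set home rests on it, centred, axes the same way. 2 mm play all round; the taper guides it in from a few mm off.
- blue_plate: Loose blue well plate, 60 g, upright on the bench, 84 mm (x) by 58 mm (y, grip here). Upright sides end in a flat shoulder 20 mm up; inside it a tapered deck with wells rises 7 mm more (75x49 mm foot, 65x39 mm top). Below, a hollow skirt 8 mm deep, walls 2.5 mm. The two +x corners are cut at 45 degrees, 16 mm; the -x corners are square. Origin: centre of underside, z up.
- cover: Loose orange cover, 50 g, upright on the bench: flat-topped, no wells, 84 mm (x) by 58 mm (y, grip here), 18 mm high, upright sides, cut +x corners and hollow skirt just as the blue plate's. Origin: centre of its underside, z up. Set home on the blue plate, its underside lies 20 mm above the blue plate's, axes the same way.
- green_plate: Loose green well plate, same shape and size as the blue one; not wanted here. Origin: centre of its underside, z up.
Not all that is in view belongs to the job. There is more than one size of the blue_plate; the one meant has the size given above. Of the things that look like the cover, take the one that is farthest to the robot's left at the start.

How it is judged (in metres and radians):
On the way:
1. the blue plate is fully down on the white plate (horizontal distance between blue_plate and mixer below 0.01 m and z of blue_plate in the frame of mixer between 0.042 and 0.0495 m and angle between the x axis of blue_plate and the x axis of mixer, either way round below 0.175 rad and angle between blue_plate's own z axis and vertical below 0.1 rad), for 0.2 s.
At the end, for the whole second after the job is handed in: The blue plate sits on the white plate and the cover on the blue plate, each centred within 10 mm, in line within 10 degrees, level within about 5 degrees and fully down (underside within 3.5 mm of the shoulder below), let go and at rest (all of step 1 and horizontal distance between cover and blue_plate below 0.01 m and z of cover in the frame of blue_plate between 0.016 and 0.0235 m and angle between the x axis of cover and the x axis of blue_plate, either way round below 0.175 rad and angle between cover's own z axis and vertical below 0.1 rad and linear speed of each of blue_plate, cover below 0.02 m/s); the robot touches nothing.
It fails at once if the green plate was moved more than 30 mm (distance of green_plate from where it was at the start of the episode above 0.03 m).
It also fails if it takes over 56 s, if anything falls off the work surface, if the arm or the gripper's body presses on something with over 40 N, if the wrist force passes 120 N, or if a joint passes its speed limit or range.

ROBOT

A 6-joint arm with a two-finger parallel gripper is mounted at the origin on the work surface. World frame = base frame: x ahead of the robot, y to its left, z up, the work surface at z = 0. Lengths are in mm, angles in rad, forces in N, time in s.
With the tool pointing down it reaches from about 275 to 1000 mm from the base axis. Payload 8.4 kg.
Tool frame: the origin (TCP) lies midway between the tips of the shut fingers; the grasp point (between the pads) lies behind it (r.pinch_z is the z of the grasp point in the tool frame, in mm); z points along the fingers, y is the direction in which the jaws open and shut (so a half turn about z gives the same grasp; the last joint's range is limited). The gripper opens to 85 mm and grips with 20 to 120 N. Pads are 22 mm wide; open, the fingers measure 114 mm over their backs; the gripper's body (76 mm by 85 mm) begins 54 mm behind the grasp point. The pads swing forward as they close: fully open they stand 13 mm farther back than shut.
Start: joints at [-1.126, 0.353, 1.633, -0, 1.155, -0.002], TCP at [270.05, -563.65, 231.281] pointing down, gripper open.
Joint ranges: [-2.63, 2.63], [-0.92, 2.1], [0.06, 2.66], [-1.3, 4.44], [0, 2.69], [-3.02, 3.02]. Speed limits (rad/s): [2.22, 2.22, 2.79, 3.14, 3.14, 3.14].

INTERFACE

Orientations are given as [roll, pitch, yaw] about the fixed x, y, z axes, in that order (R = Rz(yaw) Ry(pitch) Rx(roll)).
In Python, from rig import r, optics, ticket gives the robot as it stands.
- The arm moves only by the shell command python3 -m jog 'ROWS' [FORCE]. ROWS is text: rows parted by semicolons, each of 7 numbers parted by spaces: the closure in counts, from 0 (fully open) to 255 (shut), then the shift along the tool's x, y, z in mm, then the turn, a rotation vector about the tool's x, y, z in degrees. A call has 1 to 5 rows; each row shifts and turns the pose as measured when the row begins, along the tool's axes as they then stand; what a row does not reach is not made up. A row lasts 1/12 s, in which the tool goes at most 41.7 mm and 7.16 degrees, less where a joint would pass 70% of its speed; a pose out of reach is approached as far as the arm can. A call with a gripper value outside its range is refused whole. The fingers move at their own pace and stop on an object; FORCE is the grip in N (left out, the last holds). Time passes only in rows, so rows that do not move let the fingers close. It gives the time, the measured TCP pose, the force and the opening at its end, in the units of the state.
- r.sense(): the state, without advancing time (a new reading comes with each control period).
- optics.grab_frame(name): name is "scene" or "side" or "wrist"; returns the picture (480x640x3 uint8, red, green, blue); there is no depth.
- optics.camera_info(name): a dict with "fx", "fy", "cx", "cy" (pixels), "dist" ([k1, k2, p1, p2, k3] as OpenCV has them; the pictures are not rectified), "world_from_camera" (4x4, takes a point from camera to world coordinates). Camera axes: x right, y down, z forward; pixel columns grow to the right and rows downward; lengths in mm; the calibration is good to about 2 mm. A picture is of the moment at which its call begins: read the wrist's pose just before it. camera_info takes no time and is no camera call; for the wrist camera it gives the pose at the moment of the call.
- ticket.sign_off(): hands the job in, once; it reports no verdict.
The state is a dict: "clock": time; "qpos": joint angles; "qvel": joint speeds; "joint_efforts": joint torques, N m; "eef_pos": TCP position; "tcp_rot": TCP orientation; "contact_force": force on the tool from outside, world axes, zero at the start; "wrist_torque": the same for the moment, N m; "opening": opening from 0.0 (shut) to 1.0 (fully open).
Only numpy, scipy, OpenCV 4.12 (cv2) and the standard library are available. Lean on these libraries where they do the work, as an engineer would, in place of code of your own. Each camera call takes 0.05 s, during which the arm holds its last target.

## Working session

There is one attempt and no reset: what is moved stays moved. The work goes in short steps, Python scripts to look and compute and a shell command to move; the robot and the scene stay as the last step left them, time stands still between calls to the robot, and variables do not carry over. Pictures are saved under pics/ and viewed, and the job is handed in when it is done.

```bash
mkdir -p pics; ls; python3 - <<'E'
from rig import r,optics,ticket
import cv2
print(r.sense(), r.pinch_z)
for n in ("scene","side","wrist"):
    i=optics.camera_info(n); print(n,i)
    cv2.imwrite(f"pics/{n}0.png",optics.grab_frame(n)[:,:,::-1])
E
```

```text
pics
{'clock': 0.0, 'qpos': array([-1.12641199e+00,  3.53647480e-01,  1.63417232e+00, -1.21138563e-06,
        1.15517776e+00, -2.40500948e-03]), 'qvel': array([-1.10895894e-03, -5.46978100e-04, -8.54557355e-04,  5.36806526e-04,
        4.00928893e-04, -8.22829413e-05]), 'joint_efforts': array([ 3.42553474e-03, -6.05252266e+01, -3.42072916e+01, -1.12062389e-05,
        9.20211605e-03, -7.88765448e-06]), 'eef_pos': array([ 269.8307935 , -563.20729637,  230.54575252]), 'tcp_rot': array([-3.14018775e+00, -2.27125075e-06,  4.46789833e-01]), 'contact_force': array([ 0.24171806, -1.14845791, -0.46309546]), 'wrist_torque': array([-0.00337882,  0.00886748,  0.00427935]), 'opening': 0.9992731450215218} -18.700000000000003
scene {'fx': 535.2573737683094, 'fy': 535.2573737683094, 'cx': 320.958138411927, 'cy': 238.5352611271955, 'dist': array([-0.00427348,  0.        ,  0.        ,  0.        ,  0.        ]), 'world_from_camera': array([[-5.92964681e-01,  4.72211644e-01, -6.52233892e-01,
         1.30048395e+03],
       [ 8.04923951e-01,  3.25327532e-01, -4.96245333e-01,
         5.39927889e+02]
[... 581 characters left out ...]
8.44856622e-01, -5.34985182e-01,
         6.14171300e+02],
       [ 0.00000000e+00,  0.00000000e+00,  0.00000000e+00,
         1.00000000e+00]])}
wrist {'fx': 417.38018107361836, 'fy': 417.38018107361836, 'cx': 326.3046115460495, 'cy': 240.83381628480845, 'dist': array([-0.05413515,  0.        ,  0.        ,  0.        ,  0.        ]), 'world_from_camera': array([[ 4.31850016e-01, -8.53210997e-01, -2.92466336e-01,
         3.44787592e+02],
       [-9.01945414e-01, -4.08450464e-01, -1.40223708e-01,
        -5.26880064e+02],
       [ 1.82399039e-04,  3.24344281e-01, -9.45939086e-01,
         3.72267789e+02],
       [ 0.00000000e+00,  0.00000000e+00,  0.00000000e+00,
         1.00000000e+00]])}
```

View pics/scene0.png

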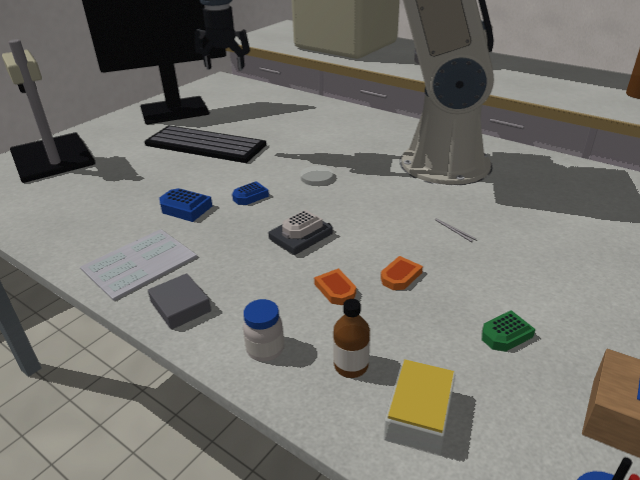

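View pics/side0.png

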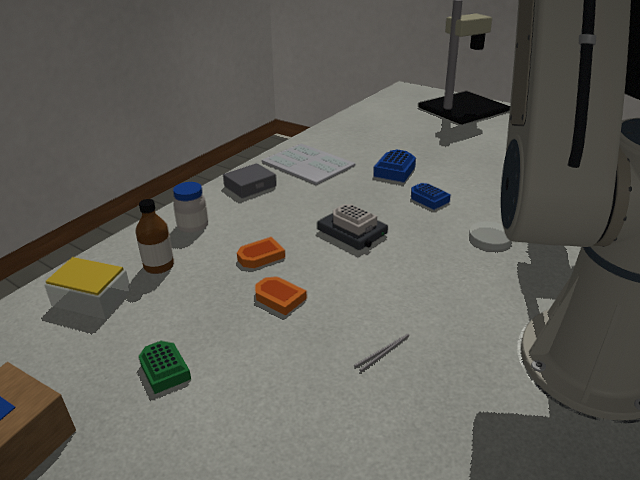

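View pics/wrist0.png

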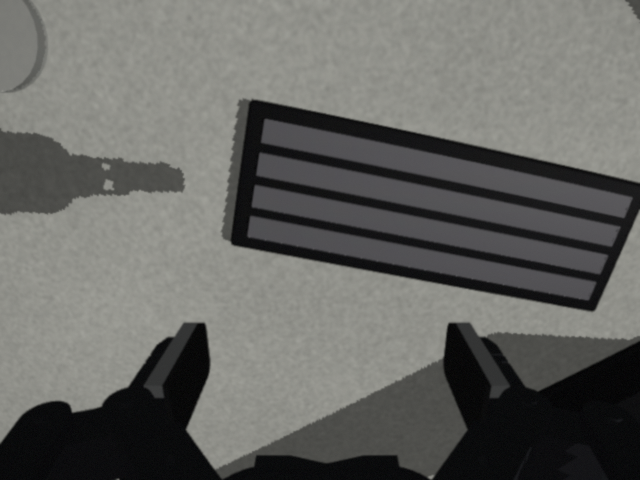

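```bash
cat > h.py <<'E'
import numpy as np, cv2
from rig import r,optics,ticket
def proj(info,P):
    T=np.linalg.inv(info["world_from_camera"]); P=np.atleast_2d(P).astype(float)
    K=np.array([[info["fx"],0,info["cx"]],[0,info["fy"],info["cy"]],[0,0,1]])
    rv=cv2.Rodrigues(T[:3,:3])[0]
    return cv2.projectPoints(P,rv,T[:3,3],K,np.array(info["dist"]))[0][:,0]
def back(info,uv,z):
    K=np.array([[info["fx"],0,info["cx"]],[0,info["fy"],info["cy"]],[0,0,1]])
    u=cv2.undistortPoints(np.array(uv,float).reshape(-1,1,2),K,np.array(info["dist"]))[:,0]
    d=np.c_[u,np.ones(len(u))]@info["world_from_camera"][:3,:3].T; o=info["world_from_camera"][:3,3]
    return o+d*((z-o[2])/d[:,2])[:,None]
def outline(x,y,yaw,z,L=84,W=58,c=16):
    a,b=L/2,W/2
    p=np.array([[-a,-b],[a-c,-b],[a,-b+c],[a,b-c],[a-c,b],[-a,b]])
    R=np.array([[np.cos(yaw),-np.sin(yaw)],[np.sin(yaw),np.cos(yaw)]])
    return np.c_[p@R.T+[x,y],np.full(6,z)]
def crop(img,x0,y0,w,h,k,fn):
    cv2.imwrite(fn,cv2.resize(img[y0:y0+h,x0:x0+w],None,fx=k,fy=k,interpolation=cv2.INTER_CUBIC))
E
python3 - <<'E'
from h import *
s=cv2.imread("pics/scene0.png"); d=cv2.imread("pics/side0.png")
a=s[160:320,150:430]; b=d[140:320,225:455]
a=cv2.resize(a,(700,400),interpolation=2);b=cv2.resize(b,(690,540),interpolation=2)
cv2.imwrite("pics/c1.png",a);cv2.imwrite("pics/c2.png",b)
si,di=optics.camera_info("scene"),optics.camera_info("side")
for n,u,v in (("bigblue",(186,203),(395,165)),("smallblue",(250,192),(430,195)),("or1",(336,286),(261,253)),("or2",(402,273),(280,294)),("green",(508,328),(164,365)),("mixer",(300,232),(352,228))):
    print(n,back(si,[u],15).round(),back(di,[v],15).round())
E
```

```text
bigblue [[ 582. -430.   15.]] [[ 591. -428.   15.]]
smallblue [[ 450. -334.   15.]] [[ 448. -328.   15.]]
or1 [[631.  65.  15.]] [[621.  71.  15.]]
or2 [[519. 152.  15.]] [[512. 152.  15.]]
green [[550. 386.  15.]] [[552. 387.  15.]]
mixer [[ 521. -113.   15.]] [[ 522. -104.   15.]]
```

View pics/c1.png

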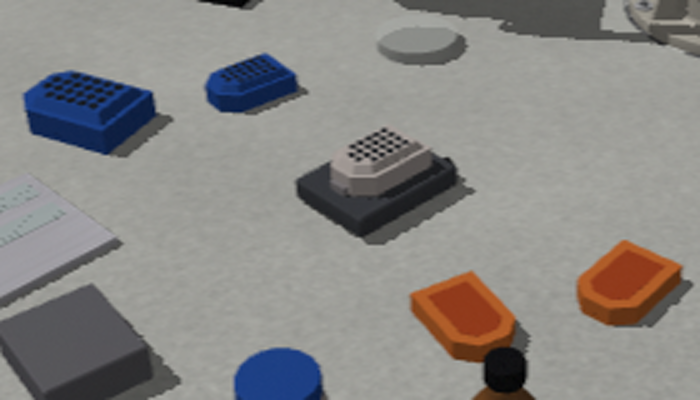

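View pics/c2.png

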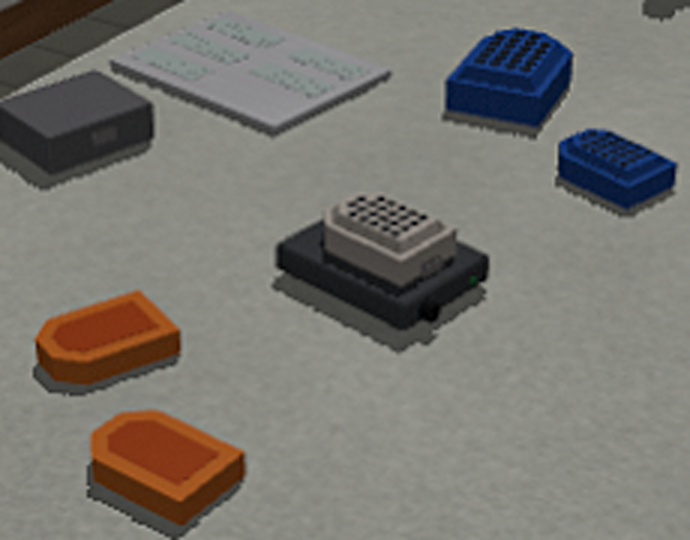

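Blue candidates: large at scene (186,203) and small at (250,192). Orange candidates: (336,286) at y≈65 and (402,273) at y≈152; the second is farther left. I'll fit the size and pose of each.

```bash
cat > fit.py <<'E'
from h import *
from scipy.optimize import minimize
def solid(x,y,yaw,z0,kind,s=1.0):
    L,W,c=84*s,58*s,16*s
    if kind=="cover": return np.r_[outline(x,y,yaw,z0,L,W,c),outline(x,y,yaw,z0+18*s,L,W,c)]
    if kind=="box": return np.r_[outline(x,y,yaw,z0,120,92,0.01),outline(x,y,yaw,z0+26,120,92,.01)]
    if kind=="white":
        return np.r_[outline(x,y,yaw,z0+26,L,W,c),outline(x,y,yaw,z0+46,L,W,c),outline(x,y,yaw,z0+53,65,39,12)]
    return np.r_[outline(x,y,yaw,z0,L,W,c),outline(x,y,yaw,z0+20*s,L,W,c),outline(x,y,yaw,z0+27*s,65*s,39*s,12*s)]
def sil(info,P,k,box):
    q=(proj(info,P)-box[:2]+.5)*k-.5
    h=cv2.convexHull(q.astype(np.float32))
    m=np.zeros((box[3]*k,box[2]*k),np.uint8)
    cv2.fillConvexPoly(m,np.round(h*16).astype(np.int32),1,shift=4)
    return m
def prep(mask,c,k=4,R=60):
    x0,y0=int(max(0,c[0]-R)),int(max(0,c[1]-R)); x1,y1=min(640,c[0]+R),min(480,c[1]+R)
    sub=mask[y0:y1,x0:x1].astype(np.uint8)*255
    n,l,st,_=cv2.connectedComponentsWithStats((sub>0).astype(np.uint8),connectivity=4)
    lab=l[int(c[1]-y0),int(c[0]-x0)]
    if lab==0: lab=1+np.argmax(st[1:,4])
    m=((l==lab)*255).astype(np.uint8)
    cn=cv2.findContours(m,cv2.RETR_EXTERNAL,cv2.CHAIN_APPROX_NONE)[0]; cv2.drawContours(m,cn,-1,255,-1)
    m=cv2.resize(m,None,fx=k,fy=k,interpolation=cv2.INTER_LINEAR)>127
    return m,(x0,y0,x1-x0,y1-y0)
def fit(views,x,y,kind,z0=0,s=1.0,fs=False,yaws=None):
    # views: list of (info,mask,center)
    V=[(i,)+prep(m,c) for i,m,c in views]
    def cost(p):
        P=solid(p[0],p[1],p[2],z0,kind,p[3] if fs else s)
        t=0
        for i,m,b in V:
            g=sil(i,P,4,b)>0; t+=1-(g&m).sum()/(g|m).sum()
        return t/len(V)
    best=None
    for yaw in (yaws if yaws is not None else np.arange(-np.pi,np.pi,np.pi/8)):
        p0=[x,y,yaw]+([s] if fs else [])
        sx=np.array([p0]+[np.array(p0)+d for d in np.diag([12,12,.2]+([.15] if fs else []))])
        o=minimize(cost,p0,method="Nelder-Mead",options=dict(initial_simplex=sx,maxiter=200,xatol=.01,fatol=1e-5))
        if best is None or o.fun<best.fun: best=o
    return best.x,best.fun
def hsv(img,name):
    h=cv2.cvtColor(img,cv2.COLOR_BGR2HSV).astype(int)
    H,S,Vv=h[...,0],h[...,1],h[...,2]
    if name=="blue": return (H>100)&(H<130)&(S>120)|((H>95)&(H<130)&(S>60)&(Vv<60))
    if name=="orange": return (H<20)&(S>130)&(Vv>50)
    if name=="green": return (H>45)&(H<90)&(S>100)
E
python3 - <<'E'
from fit import *
im={n:cv2.imread(f"pics/{n}0.png") for n in("scene","side")}; I={n:optics.camera_info(n) for n in im}
for nm,col,kind,a,b,x,y in (("bigblue","blue","plate",(186,203),(395,165),585,-430),("smallblue","blue","plate",(250,192),(430,195),450,-331),
 ("or1","orange","cover",(336,286),(261,253),625,68),("or2","orange","cover",(402,273),(280,294),515,152),("green","green","plate",(508,328),(164,365),551,386)):
    vs=[(I["scene"],hsv(im["scene"],col),a),(I["side"],hsv(im["side"],col),b)]
    p,f=fit(vs,x,y,kind,fs=True); print(nm,p.round(3),round(f,3))
    for v in vs:
        q,g=fit([v],p[0],p[1],kind,s=p[3],yaws=[p[2]]); print("   single",q.round(3),round(g,3))
E
```

```text
bigblue [ 589.733 -433.555   -1.404    1.369] 0.052
   single [ 587.138 -436.425   -1.407] 0.025
   single [ 591.088 -432.922   -1.394] 0.026
smallblue [ 4.54321e+02 -3.34403e+02 -2.61000e-01  9.71000e-01] 0.084
   single [ 4.51154e+02 -3.37658e+02 -2.72000e-01] 0.035
   single [ 4.55671e+02 -3.33548e+02 -2.71000e-01] 0.04
or1 [629.843  65.708   1.142   0.98 ] 0.078
   single [626.68   62.926   1.155] 0.047
   single [630.756  66.122   1.156] 0.023
or2 [ 5.20920e+02  1.46488e+02 -5.30000e-02  9.86000e-01] 0.069
   single [ 5.17431e+02  1.44740e+02 -5.90000e-02] 0.023
   single [ 5.22074e+02  1.47575e+02 -5.30000e-02] 0.022
green [ 5.59399e+02  3.84298e+02 -4.25000e-01  9.81000e-01] 0.07
   single [ 5.55325e+02  3.82993e+02 -4.20000e-01] 0.021
   single [ 5.60199e+02  3.84370e+02 -4.25000e-01] 0.018
```

```bash
python3 - <<'E'
from fit import *
si,di=optics.camera_info("scene"),optics.camera_info("side")
c1=lambda *p:[((u+.5)/2.5+149.5,(v+.5)/2.5+159.5) for u,v in p]
c2=lambda *p:[((u+.5)/3+224.5,(v+.5)/3+139.5) for u,v in p]
print(back(si,c1((297,185),(362,222),(455,165)),26).round(1))
print(back(di,c2((278,240),(404,313),(488,258)),26).round(1))
# plate shoulder, cut corners
print(back(si,c1((331,157),(347,180),(370,184)),46).round(1))
im=cv2.imread("pics/scene0.png"); 
k=5;a=cv2.resize(im[200:260,255:345],None,fx=8,fy=8,interpolation=2);cv2.imwrite("pics/m1.png",a)
im=cv2.imread("pics/side0.png"); a=cv2.resize(im[190:260,305:400],None,fx=8,fy=8,interpolation=2);cv2.imwrite("pics/m2.png",a)
E
```

```text
[[ 578.8 -157.2   26. ]
 [ 589.8  -73.4   26. ]
 [ 471.7  -58.7   26. ]]
[[ 590.5  -77.9   26. ]
 [ 470.   -45.7   26. ]
 [ 457.2 -136.3   26. ]]
[[ 548.8 -140.8   46. ]
 [ 569.2 -105.5   46. ]
 [ 562.6  -84.9   46. ]]
```

View pics/m1.png

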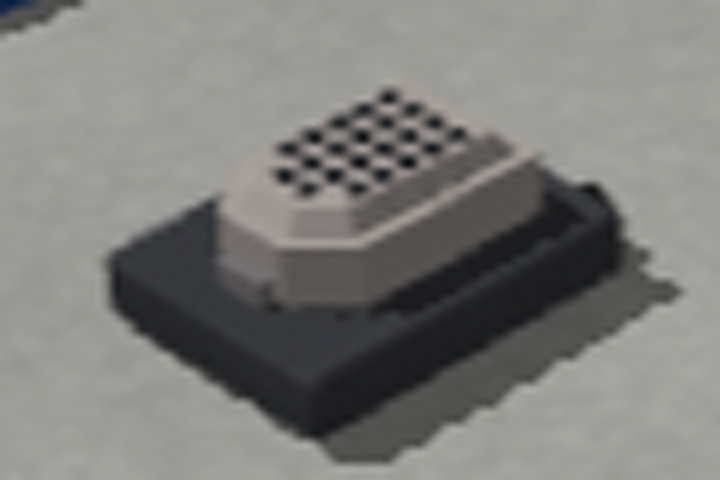

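View pics/m2.png

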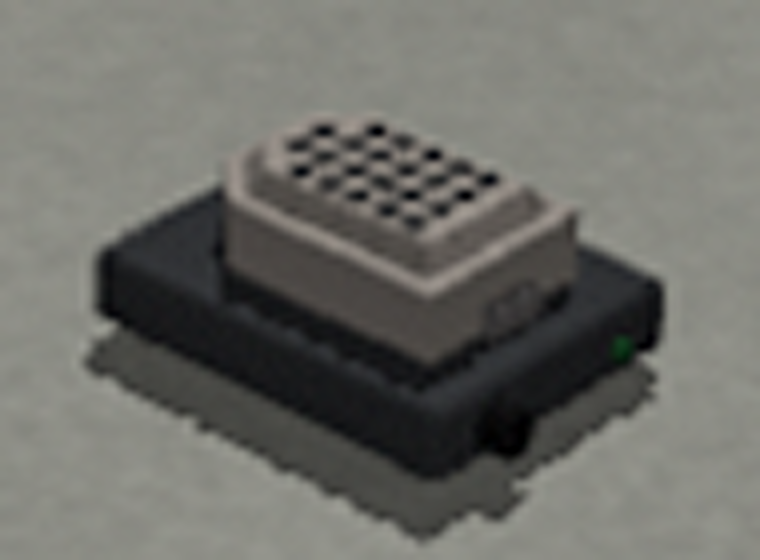

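```bash
cat > go.py <<'E'
import sys
from h import *
from scipy.spatial.transform import Rotation as Ro
def goto(x,y,z,yaw):
    s=r.sense(); R=Ro.from_euler("xyz",s["tcp_rot"]); p=s["eef_pos"]
    T=Ro.from_euler("xyz",[np.pi,0,yaw])
    print("t",round(s["clock"],2),"pos",p.round(1),"rot",s["tcp_rot"].round(4),"open",round(s["opening"],3),"F",s["contact_force"].round(1))
    print("tool shift",R.inv().apply(np.array([x,y,z])-p).round(1),"turn",(R.inv()*T).as_rotvec(degrees=True).round(2), "shift in final frame",T.inv().apply(np.array([x,y,z])-p).round(1))
if __name__=="__main__": goto(*map(float,sys.argv[1:]))
E
python3 go.py 454 -335 140 -0.27
```

```text
t 0.15 pos [ 269.9 -563.3  230.7] rot [-3.1406  0.      0.4468] open 0.999 F [-0.3 -0.4 -0.3]
tool shift [ 264.7 -126.3   90.9] turn [-6.000e-02  2.000e-02  4.107e+01] shift in final frame [ 116.5 -269.2   90.7]
```

```bash
python3 -m jog '0 33 -16 11 0 0 0; 0 33 -16 11 0 0 0; 0 33 -16 11 0 0 0; 0 33 -16 11 0 0 0; 0 33 -16 11 0 0 0'; python3 -m jog '0 33 -16 11 0 0 0; 0 33 -16 11 0 0 0; 0 33 -16 11 0 0 7; 0 0 0 0 0 0 7; 0 0 0 0 0 0 7';python3 -m jog '0 0 0 0 0 0 7;0 0 0 0 0 0 7;0 0 0 0 0 0 6'; python3 go.py 454 -335 140 -0.27
```

```text
clock: 0.57
eef_pos: [384.2, -422.4, 175.0]
tcp_rot: [3.136, 0.002, 0.437]
contact_force: [0.8, -0.4, -0.3]
opening: 0.999
clock: 0.98
eef_pos: [457.5, -326.7, 137.4]
tcp_rot: [3.14, 0.002, 0.072]
contact_force: [0.0, -0.2, -0.6]
opening: 0.997
clock: 1.23
eef_pos: [458.0, -324.0, 135.9]
tcp_rot: [3.141, 0.004, -0.291]
contact_force: [-0.7, 0.7, 0.2]
opening: 1.0
t 1.23 pos [ 458.  -324.   135.9] rot [ 3.1407  0.0041 -0.2913] open 1.0 F [-0.7  0.7  0.2]
tool shift [-0.7 11.7 -4.1] turn [ 0.05  0.23 -1.22] shift in final frame [-1.  11.7 -4.1]
```

```bash
python3 -m jog '0 0 11 0 0 0.2 -1;0 0 0 0 0 0 0' >/dev/null; cat > wfit.py <<'E'
import sys
from fit import *
def wl(fn,col,kind,x,y,yaw,z0=0,k=None):
    i=optics.camera_info("wrist"); s=r.sense(); img=optics.grab_frame("wrist")[:,:,::-1].copy()
    cv2.imwrite(fn,img)
    return i,s,img
E
python3 - <<'E'
from wfit import *
i,s,img=wl("pics/w1.png",0,0,0,0,0)
m=hsv(img,"blue"); c=proj(i,[[454,-335,15]])[0]; print(c,s["eef_pos"].round(1),s["tcp_rot"].round(4))
import fit
V=fit.prep
fit.prep=lambda mask,c,k=4,R=260: V(mask,(int(c[0]),int(c[1])),2,R)
_s=fit.sil; fit.sil=lambda info,P,k,box:_s(info,P,2,box)
p,f=fit.fit([(i,m,c)],454,-335,"plate",fs=True,yaws=[-.27]); print(p.round(3),f)
p1,f=fit.fit([(i,m,c)],454,-335,"plate",yaws=[-.27]); print(p1.round(3),f)
for z in(20,): 
    q=proj(i,outline(*p1,z)); cv2.polylines(img,[q.round().astype(int)],True,(0,255,255),1)
cv2.imwrite("pics/w1o.png",img)
E
```

```text
[328.17753321 231.86635204] [ 454.9 -333.9  135.4] [ 3.1412e+00  1.5000e-03 -2.8030e-01]
[ 4.54785e+02 -3.33369e+02 -2.86000e-01  9.80000e-01] 0.0094655980212619
[ 4.54418e+02 -3.33408e+02 -2.81000e-01] 0.03591020144747148
```

View pics/w1o.png

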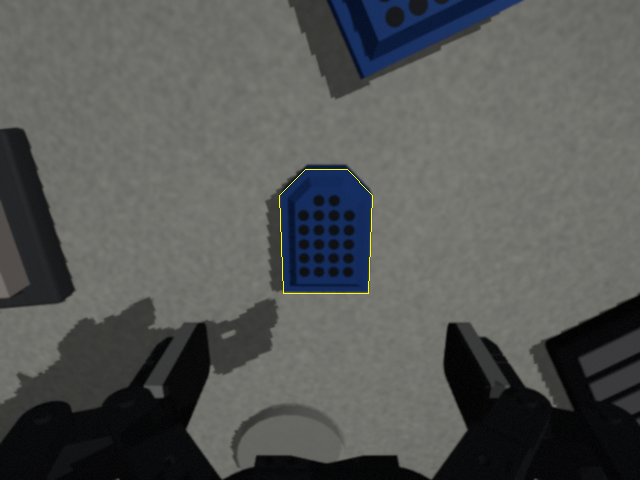

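Small blue at wrist (326,232) fits 84×58 mm (scale 0.98, the same as the green plate and the covers). The large one is 1.37×, so it is not the one meant. Cut corners point toward tool +x. Descending on the small one.

```bash
python3 -m jog '0 0 0 35 0 0 0;0 0 0 35 0 0 0;0 0 0 35 0 0 0;0 0 0 20 0 0 0;0 0 0 3 0 0 0' 40; python3 go.py 454.5 -333.4 2 -0.283
```

```text
clock: 1.87
eef_pos: [458.1, -334.2, 6.2]
tcp_rot: [3.14, -0.006, -0.282]
contact_force: [-0.6, 1.3, 0.2]
opening: 1.001
t 1.87 pos [ 458.1 -334.2    6.2] rot [ 3.1396 -0.006  -0.2818] open 1.001 F [-0.6  1.3  0.2]
tool shift [-3.7  0.3  4.2] turn [ 0.12 -0.35  0.07] shift in final frame [-3.7  0.3  4.2]
```

```bash
python3 -m jog '0 -3.5 0 4 0 -0.3 0;0 0 0 0 0 0 0;110 0 0 0 0 0 0;255 0 0 0 0 0 0;255 0 0 0 0 0 0' 40;python3 -m jog '255 0 0 0 0 0 0;255 0 0 0 0 0 0;255 0 0 0 0 0 0;255 0 0 0 0 0 0' 40; python3 go.py 454.5 -333.4 2 -0.283
```

```text
clock: 2.28
eef_pos: [455.3, -333.0, 4.4]
tcp_rot: [3.14, -0.001, -0.281]
contact_force: [-0.6, -0.0, -0.7]
opening: 0.668
clock: 2.62
eef_pos: [457.3, -334.4, 7.6]
tcp_rot: [3.138, -0.006, -0.281]
contact_force: [-0.4, -0.3, -0.4]
opening: 0.666
t 2.62 pos [ 457.3 -334.4    7.6] rot [ 3.1376 -0.0061 -0.2814] open 0.666 F [-0.4 -0.3 -0.4]
tool shift [-3.  -0.2  5.6] turn [ 0.23 -0.35  0.09] shift in final frame [-2.9 -0.2  5.6]
```

```bash
python3 -m jog '255 0 0 -15 0 0 0;255 0 0 -35 0 0 0;255 0 0 -35 0 0 0;255 0 0 -35 0 0 0' 60; python3 - <<'E'
from wfit import *
i,s,img=wl("pics/w2.png",0,0,0,0,0)
print(s["eef_pos"],s["tcp_rot"],s["opening"],s["contact_force"])
E
python3 go.py 523 -106 160 -0.2
```

```text
clock: 2.95
eef_pos: [452.1, -330.4, 123.8]
tcp_rot: [-3.14, 0.008, -0.282]
contact_force: [0.9, -0.7, -0.9]
opening: 0.66
[ 452.11541882 -330.41571858  123.82655224] [-3.14030526  0.00814996 -0.28153577] 0.6598926053022247 [ 0.879106   -0.69232752 -0.8909947 ]
t 3.0 pos [ 455.4 -332.8  130.8] rot [ 3.1397e+00 -6.0000e-04 -2.8150e-01] open 0.662 F [ 3.4 -3.2  4.1]
tool shift [   2.  -236.6  -29.6] turn [ 0.11 -0.03 -4.67] shift in final frame [  21.2 -235.7  -29.2]
```

View pics/w2.png

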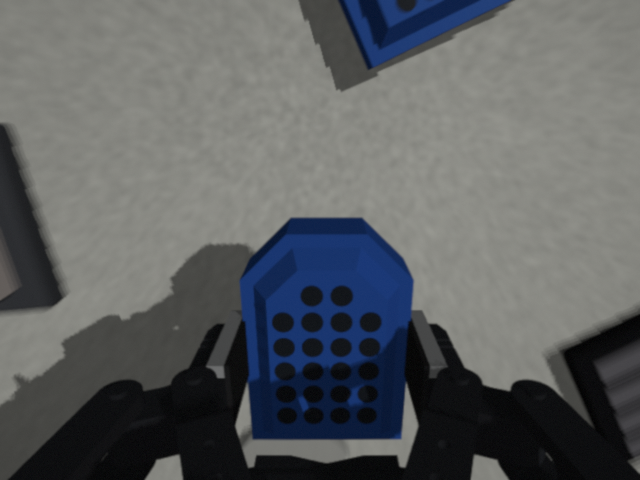

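```bash
python3 -m jog '255 -10 -35 -4 0 0 -1;255 -12 -35 -4 0 0 -1;255 -12 -35 -4 0 0 -1;255 -12 -35 -4 0 0 -1;255 -12 -35 -4 0 0 0' ; python3 -m jog '255 -12 -35 -4 0 0 0;255 -10 -30 -4 0 0 0;255 0 0 0 0 0 0;255 0 0 0 0 0 0'; python3 - <<'E'
from wfit import *
i,s,img=wl("pics/w3.png",0,0,0,0,0)
import pickle; pickle.dump((i,s),open("w3.pkl","wb"))
print(s["eef_pos"],s["tcp_rot"],s["opening"],s["contact_force"],s["qvel"].round(3))
E
python3 go.py 523 -106 160 -0.2
```

```text
clock: 3.42
eef_pos: [446.0, -151.6, 155.2]
tcp_rot: [3.134, -0.016, -0.217]
contact_force: [-0.6, 0.8, -0.0]
opening: 0.662
clock: 3.75
eef_pos: [436.2, -74.6, 163.3]
tcp_rot: [3.135, -0.017, -0.212]
contact_force: [-0.0, -1.5, 0.3]
opening: 0.66
[436.23320789 -74.60977078 163.32604493] [ 3.13528823 -0.01719874 -0.21213773] 0.6597835430316396 [-0.0342993  -1.5324415   0.34925352] [ 0.053 -0.022  0.017  0.017  0.004  0.037]
t 3.8 pos [436.2 -74.9 163.2] rot [ 3.1356 -0.0168 -0.2133] open 0.661 F [ 0.3 -0.1 -0.7]
tool shift [91.4 11.9  4.8] turn [ 0.35 -0.96 -0.76] shift in final frame [91.3 13.2  3.2]
```

View pics/w3.png

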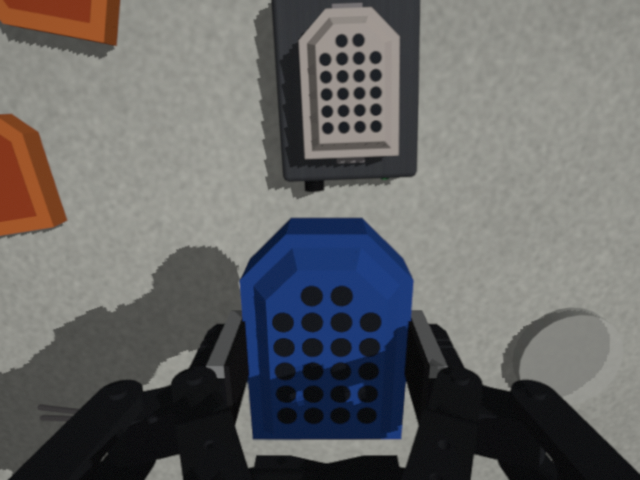

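```bash
cat > rel.py <<'E'
from fit import *
import fit, pickle
from scipy.spatial.transform import Rotation as Ro
V0=fit.prep; S0=fit.sil
K=3
def P(mask,c,k=4,R=300): return V0(mask,(int(c[0]),int(c[1])),K,R)
fit.prep=P; fit.sil=lambda info,Pp,k,box:S0(info,Pp,K,box)
def white(img):
    h=cv2.cvtColor(img,cv2.COLOR_BGR2HSV); return h[...,2]>75
def held(i,m,c,x,y,yaw,z0,kind,s=.985):
    M,b=P(m,c)
    def cost(p):
        g=fit.sil(i,solid(p[0],p[1],p[2],p[3],kind,s),K,b)>0; return 1-(g&M).sum()/(g|M).sum()
    p0=np.array([x,y,yaw,z0],float)
    o=minimize(cost,p0,method="Nelder-Mead",options=dict(initial_simplex=np.r_[[p0],p0+np.diag([6,6,.08,8])],maxiter=400,xatol=.01,fatol=1e-6)); return o.x,o.fun
def draw(img,i,p,z,col):
    cv2.polylines(img,[proj(i,outline(*p,z)).round().astype(int)],True,col,1)
E
python3 - <<'E'
from rel import *
i,s=pickle.load(open("w3.pkl","rb")); img=cv2.imread("pics/w3.png")
wm=white(img)
cv2.imwrite("pics/wm.png",(wm*255).astype(np.uint8))
c=(350,135); 
p,f=fit.fit([(i,wm,c)],523,-106,"white",yaws=[-.2]); print("white",p.round(3),f)
q=s["eef_pos"]
h,fh=held(i,hsv(img,"blue"),(326,260),q[0],q[1],-.21,q[2]-6,"plate"); print("held",h.round(3),fh)
yw=s["tcp_rot"][2]
Rt=Ro.from_euler("xyz",s["tcp_rot"])
print("plate in tool",Rt.inv().apply(np.r_[h[:2],h[3]]-q).round(2),"dyaw",h[2]-yw)
draw(img,i,p,46,(0,0,255)); draw(img,i,p,26,(255,0,255)); draw(img,i,h[:3],h[3]+20,(0,255,255)); draw(img,i,h[:3],h[3],(0,255,0))
cv2.imwrite("pics/w3o.png",img)
E
```

```text
white [ 5.24068e+02 -1.08536e+02 -1.74000e-01] 0.02466334610274068
held [ 4.36307e+02 -7.44690e+01 -2.12000e-01  1.58406e+02] 0.009542619266116104
plate in tool [-0.04 -0.18  4.92] dyaw -9.728627111499355e-05
```

View pics/w3o.png

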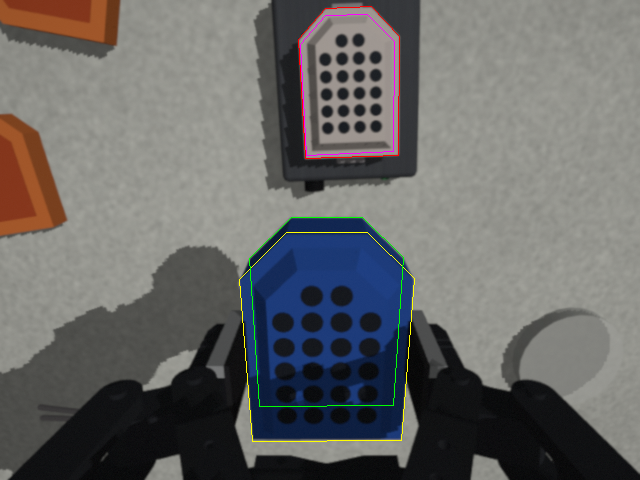

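```bash
python3 go.py 524.1 -108.5 95 -0.174
```

```text
t 3.8 pos [436.2 -74.9 163.2] rot [ 3.1356 -0.0168 -0.2133] open 0.661 F [ 0.3 -0.1 -0.7]
tool shift [91.9 13.8 69.8] turn [ 0.36 -0.95 -2.25] shift in final frame [92.4 17.8 68.2]
```

```bash
python3 -m jog '255 30 6 4 0.3 -0.9 -2.2;255 31 6 14 0 0 0;255 31 6 25 0 0 0;255 0 0 25 0 0 0;255 0 0 0 0 0 0'; python3 -m jog '255 0 0 0 0 0 0'; python3 go.py 524.1 -108.5 75 -0.174
```

```text
clock: 4.22
eef_pos: [528.2, -116.6, 93.8]
tcp_rot: [3.14, -0.006, -0.176]
contact_force: [-2.7, 0.5, -1.4]
opening: 0.655
clock: 4.3
eef_pos: [528.3, -117.9, 93.1]
tcp_rot: [3.14, -0.004, -0.177]
contact_force: [-0.4, -0.5, 0.6]
opening: 0.658
t 4.3 pos [ 528.3 -117.9   93.1] rot [ 3.1396 -0.0043 -0.1774] open 0.658 F [-0.4 -0.5  0.6]
tool shift [-5.9 -8.5 18. ] turn [ 0.11 -0.25 -0.19] shift in final frame [-5.8 -8.5 18.1]
```

```bash
python3 -m jog '255 -5.9 -8.5 0 0.1 -0.25 -0.2;255 0 0 5 0 0 0'; python3 go.py 524.1 -108.5 75 -0.174
```

```text
clock: 4.47
eef_pos: [523.1, -109.3, 89.2]
tcp_rot: [3.141, 0.001, -0.176]
contact_force: [-0.1, 0.7, 0.5]
opening: 0.659
t 4.47 pos [ 523.1 -109.3   89.2] rot [ 3.1415e+00  9.0000e-04 -1.7630e-01] open 0.659 F [-0.1  0.7  0.5]
tool shift [ 0.9 -1.  14.2] turn [ 0.01  0.05 -0.13] shift in final frame [ 0.8 -1.  14.2]
```

```bash
python3 -m jog '255 0.9 -1 12 0 0 0;255 0 0 10 0 0 0;255 0 0 0 0 0 0'; python3 go.py 524.1 -108.5 51 -0.174
```

```text
clock: 4.72
eef_pos: [523.9, -107.9, 67.6]
tcp_rot: [3.141, -0.002, -0.175]
contact_force: [-1.6, -0.4, -0.4]
opening: 0.657
t 4.72 pos [ 523.9 -107.9   67.6] rot [ 3.1414e+00 -2.4000e-03 -1.7550e-01] open 0.657 F [-1.6 -0.4 -0.4]
tool shift [ 0.3  0.6 16.6] turn [ 0.01 -0.14 -0.08] shift in final frame [ 0.3  0.6 16.6]
```

```bash
python3 -m jog '255 0.2 0.5 6 0 -0.1 0;255 0 0 5 0 0 0'; python3 -m jog '255 0 0 4 0 0 0'; python3 go.py 524.1 -108.5 51 -0.174
```

```text
clock: 4.88
eef_pos: [524.3, -108.2, 56.6]
tcp_rot: [3.141, -0.002, -0.175]
contact_force: [-0.4, -1.1, 0.0]
opening: 0.66
clock: 4.97
eef_pos: [524.3, -108.1, 52.1]
tcp_rot: [3.141, -0.002, -0.175]
contact_force: [-0.2, 0.6, -1.3]
opening: 0.66
t 4.97 pos [ 524.3 -108.1   52.1] rot [ 3.1413e+00 -1.8000e-03 -1.7460e-01] open 0.66 F [-0.2  0.6 -1.3]
tool shift [-0.2  0.4  1.1] turn [ 0.02 -0.1  -0.03] shift in final frame [-0.2  0.4  1.1]
```

```bash
python3 -m jog '255 0 0 2 0 0 0;255 0 0 1.5 0 0 0'; python3 - <<'E'
from h import *
a=optics.grab_frame("scene")[:,:,::-1][190:265,250:350]; b=optics.grab_frame("side")[:,:,::-1][160:270,300:410]
cv2.imwrite("pics/p1.png",np.hstack([cv2.resize(a,(400,300),interpolation=2),cv2.resize(b,(400,300),interpolation=2)]))
E
python3 go.py 524.1 -108.5 51 -0.174
```

```text
clock: 5.13
eef_pos: [524.2, -108.1, 49.9]
tcp_rot: [3.141, -0.001, -0.174]
contact_force: [-14.9, 3.9, 51.3]
opening: 0.656
t 5.23 pos [ 524.2 -108.1   50. ] rot [ 3.1413e+00 -1.0000e-03 -1.7450e-01] open 0.66 F [-7.7  2.3 23.9]
tool shift [-0.   0.4 -1. ] turn [ 0.02 -0.06 -0.03] shift in final frame [-0.   0.4 -1. ]
```

View pics/p1.png

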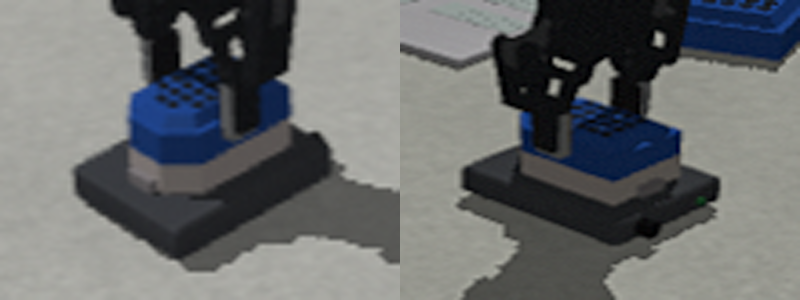

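Both views show the blue plate down on the white shoulder. Contact came at TCP z≈50, the height predicted for home. Releasing and backing off to look.

```bash
python3 -m jog '0 0 0 -0.5 0 0 0;0 0 0 0 0 0 0;0 0 0 0 0 0 0;0 0 0 0 0 0 0;0 0 0 0 0 0 0' 40;python3 -m jog '0 0 0 0 0 0 0;0 0 0 -12 0 0 0;0 0 0 -25 0 0 0;0 0 0 -35 0 0 0;0 0 0 -35 0 0 0' 40; python3 -m jog '0 0 0 0 0 0 0;0 0 0 0 0 0 0'; python3 - <<'E'
from rel import *
a=optics.grab_frame("scene")[:,:,::-1][190:265,250:350]; b=optics.grab_frame("side")[:,:,::-1][160:270,300:410]
cv2.imwrite("pics/p2.png",np.hstack([cv2.resize(a,(400,300),interpolation=2),cv2.resize(b,(400,300),interpolation=2)]))
i=optics.camera_info("wrist"); s=r.sense(); img=optics.grab_frame("wrist")[:,:,::-1].copy()
cv2.imwrite("pics/w4.png",img); pickle.dump((i,s),open("w4.pkl","wb"))
m=hsv(img,"blue"); c=proj(i,[[524,-108.5,66]])[0]
p,f=fit.fit([(i,m,c)],524,-108.5,"plate",z0=46,s=.985,yaws=[-.174]); print(p,f, s["opening"],s["eef_pos"])
draw(img,i,p,66,(0,255,255)); cv2.imwrite("pics/w4o.png",img)
E
python3 go.py 519 146 140 -0.053
```

```text
clock: 5.65
eef_pos: [525.0, -108.3, 51.3]
tcp_rot: [3.141, -0.003, -0.175]
contact_force: [0.6, -0.0, -0.4]
opening: 0.997
clock: 6.07
eef_pos: [519.2, -107.1, 155.5]
tcp_rot: [-3.142, 0.013, -0.174]
contact_force: [1.0, -0.6, 0.2]
opening: 0.999
clock: 6.23
eef_pos: [523.1, -107.9, 163.9]
tcp_rot: [3.141, 0.002, -0.175]
contact_force: [0.4, 0.4, -1.0]
opening: 1.001
[ 5.24549767e+02 -1.07733896e+02 -1.65117482e-01] 0.03324112162963233 0.9965703397242788 [ 523.10635954 -107.90128212  162.9368198 ]
t 6.38 pos [ 522.4 -107.7  162. ] rot [ 3.1414  0.0045 -0.1745] open 1.002 F [ 0.3 -0.4 -0.7]
tool shift [ -47.3 -249.3   22.1] turn [-0.01  0.26 -6.96] shift in final frame [ -16.9 -253.2   22. ]
```

View pics/p2.png

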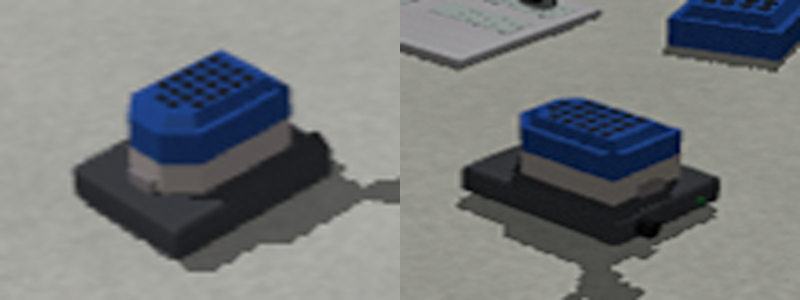

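View pics/w4o.png

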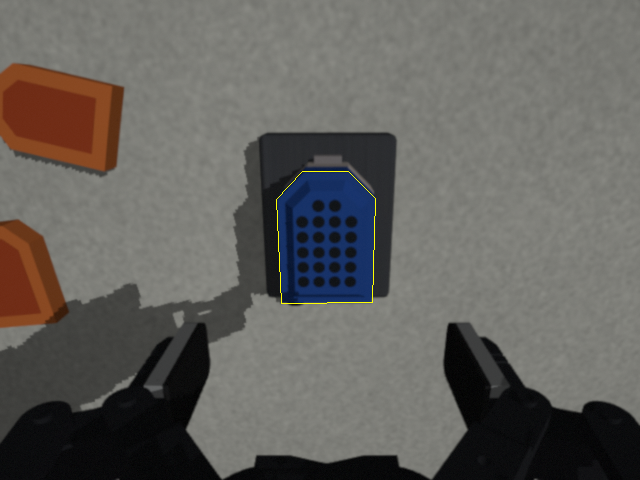

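Blue is seated and level. The covers are or1 (y≈65, scene (336,286)) and or2 (y≈146, scene (402,273)). or2 is farthest to the robot's left, so I'm moving there for a close look.

```bash
python3 -m jog '0 -7 -36 3 0 0 -1;0 -7 -36 3 0 0 -1;0 -7 -36 3 0 0 -1;0 -7 -36 3 0 0 -1;0 -7 -36 3 0 0 -1' ; python3 -m jog '0 -7 -36 3 0 0 -1; 0 -7 -30 3 0 0.2 -1;0 0 0 0 0 0 0;0 0 0 0 0 0 0'; python3 go.py 519 146 140 -0.053
```

```text
clock: 6.8
eef_pos: [510.5, 74.7, 141.2]
tcp_rot: [3.139, 0.011, -0.095]
contact_force: [0.8, 0.0, 0.8]
opening: 0.999
clock: 7.13
eef_pos: [496.4, 150.1, 128.7]
tcp_rot: [3.137, 0.018, -0.052]
contact_force: [0.6, -0.5, -0.4]
opening: 1.0
t 7.13 pos [496.4 150.1 128.7] rot [ 3.1372  0.0181 -0.0516] open 1.0 F [ 0.6 -0.5 -0.4]
tool shift [ 22.5   3.  -11.7] turn [0.25 1.04 0.08] shift in final frame [ 22.7   2.9 -11.3]
```

```bash
python3 -m jog '0 22.5 3 -8 0.2 1 0;0 0 0 0 0 0 0;0 0 0 0 0 0 0'; python3 - <<'E'
from rel import *
i=optics.camera_info("wrist"); s=r.sense(); img=optics.grab_frame("wrist")[:,:,::-1].copy()
cv2.imwrite("pics/w5.png",img); pickle.dump((i,s),open("w5.pkl","wb"))
m=hsv(img,"orange"); c=proj(i,[[519,146,18]])[0]
p,f=fit.fit([(i,m,c)],519,146,"cover",fs=True,yaws=[-.053]); print(p.round(3),f)
p,f=fit.fit([(i,m,c)],519,146,"cover",s=.985,yaws=[-.053]); print(p.round(3),f)
draw(img,i,p,18,(255,255,0)); cv2.imwrite("pics/w5o.png",img)
E
python3 go.py 519 146 2 -0.053
```

```text
clock: 7.38
eef_pos: [516.7, 144.6, 133.0]
tcp_rot: [3.138, 0.007, -0.05]
contact_force: [0.8, -0.5, -0.6]
opening: 1.002
[ 5.21254e+02  1.46874e+02 -6.60000e-02  9.87000e-01] 0.009625922785830965
[ 5.21309e+02  1.46990e+02 -6.80000e-02] 0.010032821511031909
t 7.43 pos [517.2 144.6 133.3] rot [ 3.1383  0.0062 -0.0505] open 1.003 F [ 0.6 -0.5  0.5]
tool shift [  2.5  -1.9 131.3] turn [0.19 0.35 0.14] shift in final frame [  1.7  -1.5 131.3]
```

View pics/w5o.png

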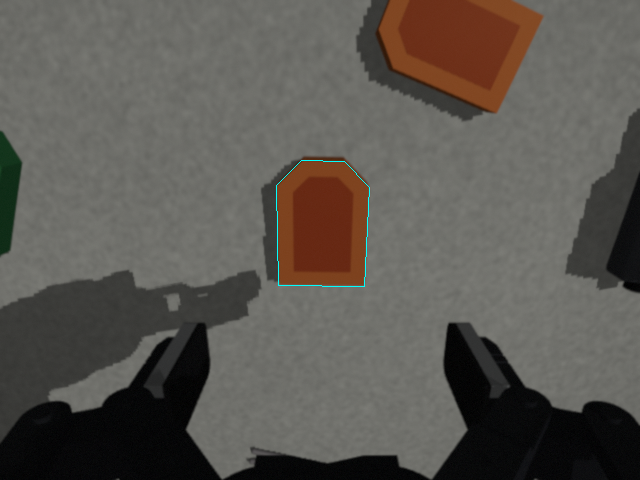

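The left-hand cover at wrist (323,225) is the flat-topped 84×58 one with its cut corners forward. Grasping it.

```bash
python3 -m jog '0 4 -2 30 0.2 0.3 0.9;0 0 0 35 0 0 0;0 0 0 30 0 0 0;0 0 0 20 0 0 0;0 0 0 0 0 0 0' 40; python3 go.py 521.2 147 3 -0.067
```

```text
clock: 7.85
eef_pos: [522.0, 142.8, 15.2]
tcp_rot: [-3.14, -0.002, -0.073]
contact_force: [-0.8, -0.1, -0.3]
opening: 1.001
t 7.85 pos [522.  142.8  15.2] rot [-3.1405e+00 -2.1000e-03 -7.3100e-02] open 1.001 F [-0.8 -0.1 -0.3]
tool shift [-1.1 -4.1 12.2] turn [-0.06 -0.12 -0.35] shift in final frame [-1.1 -4.1 12.2]
```

```bash
python3 -m jog '0 -1.5 -4 6 0 -0.1 -0.3;0 0 0 5 0 0 0;0 0 0 0 0 0 0' 40; python3 go.py 521.2 147 3 -0.067
```

```text
clock: 8.1
eef_pos: [519.9, 145.9, 3.8]
tcp_rot: [-3.141, 0.002, -0.069]
contact_force: [0.1, -0.3, -0.4]
opening: 0.996
t 8.1 pos [519.9 145.9   3.8] rot [-3.1413e+00  2.1000e-03 -6.9500e-02] open 0.996 F [ 0.1 -0.3 -0.4]
tool shift [ 1.3 -1.2  0.8] turn [-0.02  0.12 -0.14] shift in final frame [ 1.3 -1.2  0.8]
```

```bash
python3 -m jog '0 1.3 -1.2 1 0 0.1 0;150 0 0 0 0 0 0;255 0 0 0 0 0 0;255 0 0 0 0 0 0;255 0 0 0 0 0 0' 40; python3 -m jog '255 0 0 0 0 0 0;255 0 0 0 0 0 0;255 0 0 0 0 0 0' 60; python3 go.py 521.2 147 3 -0.067
```

```text
clock: 8.52
eef_pos: [524.1, 148.0, 6.9]
tcp_rot: [-3.139, -0.006, -0.069]
contact_force: [0.8, -0.3, -0.6]
opening: 0.662
clock: 8.77
eef_pos: [524.7, 148.2, 7.8]
tcp_rot: [-3.139, -0.007, -0.069]
contact_force: [-0.3, 1.0, -0.5]
opening: 0.653
t 8.77 pos [524.7 148.2   7.8] rot [-3.1386 -0.0074 -0.0692] open 0.653 F [-0.3  1.  -0.5]
tool shift [-3.5  1.4  4.8] turn [-0.17 -0.42 -0.12] shift in final frame [-3.4  1.4  4.8]
```

```bash
python3 -m jog '255 0 0 -20 -0.1 -0.4 0;255 0 0 -38 0 0 0;255 0 0 -38 0 0 0;255 0 0 -38 0 0 0;255 0 0 -35 0 0 0' 60; python3 -m jog '255 0 0 0 0 0 0'; python3 go.py 432 -90 180 -0.17
```

```text
clock: 9.18
eef_pos: [518.6, 146.3, 174.4]
tcp_rot: [3.137, 0.017, -0.069]
contact_force: [0.7, 0.6, -1.7]
opening: 0.653
clock: 9.27
eef_pos: [522.1, 147.2, 181.0]
tcp_rot: [3.14, 0.008, -0.069]
contact_force: [1.7, 0.4, 0.1]
opening: 0.656
t 9.27 pos [522.1 147.2 181. ] rot [ 3.1399  0.0077 -0.0692] open 0.656 F [1.7 0.4 0.1]
tool shift [-73.5 242.9   1.9] turn [0.12 0.44 5.78] shift in final frame [-48.7 249.1   1. ]
```

```bash
python3 -m jog '255 -10 35 0 0 0 1;255 -10 35 0 0 0 1;255 -10 35 0 0 0 1;255 -10 35 0 0 0 1;255 -10 35 0 0 0 1' ; python3 -m jog '255 -10 35 0 0 0 1; 255 -6 30 0 0 0 0;255 0 0 0 0 0 0;255 0 0 0 0 0 0;255 0 0 0 0 0 0'; python3 - <<'E'
from rel import *
i=optics.camera_info("wrist"); s=r.sense(); img=optics.grab_frame("wrist")[:,:,::-1].copy()
cv2.imwrite("pics/w6.png",img); pickle.dump((i,s),open("w6.pkl","wb"))
q=s["eef_pos"]; print(q,s["tcp_rot"],s["qvel"].round(3))
c=proj(i,[[524.3,-108,66]])[0]; print(c)
p,f=fit.fit([(i,hsv(img,"blue"),c)],524,-108,"plate",z0=46,s=.985,yaws=[-.17]); print("blue",p.round(3),f)
h,fh=held(i,hsv(img,"orange"),(326,300),q[0],q[1],s["tcp_rot"][2],q[2]-5,"cover"); print("held",h.round(3),fh)
Rt=Ro.from_euler("xyz",s["tcp_rot"])
print("cover in tool",Rt.inv().apply(np.r_[h[:2],h[3]]-q).round(2),"dyaw",h[2]-s["tcp_rot"][2])
draw(img,i,p,66,(0,255,255)); draw(img,i,h[:3],h[3]+18,(255,255,0)); draw(img,i,h[:3],h[3],(0,255,0))
cv2.imwrite("pics/w6o.png",img)
E
```

```text
clock: 9.68
eef_pos: [457.2, -20.9, 183.8]
tcp_rot: [-3.139, -0.004, -0.151]
contact_force: [1.3, -0.2, 0.0]
opening: 0.66
clock: 10.1
eef_pos: [425.0, -90.2, 181.9]
tcp_rot: [-3.14, -0.001, -0.176]
contact_force: [-0.0, -0.7, -0.3]
opening: 0.659
[424.96870428 -90.16195907 181.87496881] [-3.14024022e+00 -1.45243802e-03 -1.76457405e-01] [-0.007  0.002  0.003  0.006 -0.006  0.006]
[326.77725459  66.90090326]
blue [ 5.23430e+02 -1.07648e+02 -1.72000e-01] 0.03533895912413343
held [ 4.22901e+02 -8.96810e+01 -1.74000e-01  1.75525e+02] 0.010243708853314049
cover in tool [-2.13 -0.1   6.35] dyaw 0.002350497142411645
```

View pics/w6o.png

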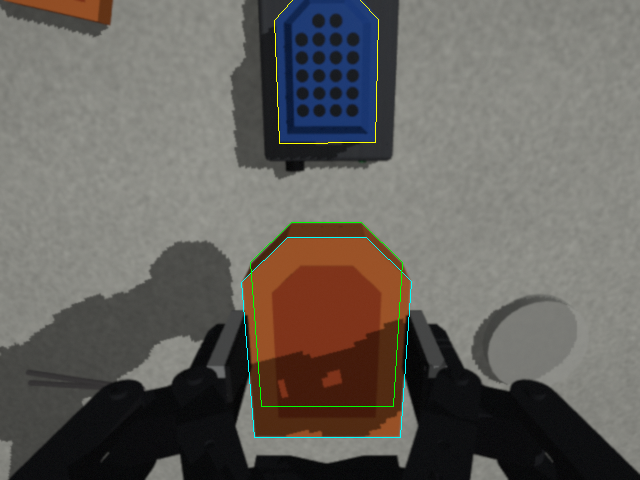

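```bash
python3 go.py 526.2 -108.3 120 -0.175; python3 -m jog '255 33 0 8 0 0 0;255 34 0 17 0 0 0;255 32 0 17 0 0 0;255 0 0 10 0 0 0;255 0 0 0 0 0 0'; python3 -m jog '255 0 0 0 0 0 0'; python3 go.py 526.2 -108.3 96 -0.175
```

```text
t 10.15 pos [425.2 -89.8 181.9] rot [-3.1402e+00 -1.5000e-03 -1.7580e-01] open 0.653 F [-0.1  0.1 -0.6]
tool shift [102.6   0.6  62. ] turn [-0.08 -0.08 -0.05] shift in final frame [102.7   0.6  61.9]
clock: 10.57
eef_pos: [529.1, -101.8, 127.5]
tcp_rot: [-3.139, -0.004, -0.169]
contact_force: [-0.9, -0.4, -1.7]
opening: 0.658
clock: 10.65
eef_pos: [529.4, -100.7, 126.9]
tcp_rot: [-3.139, -0.003, -0.167]
contact_force: [0.2, 0.2, 0.1]
opening: 0.654
t 10.65 pos [ 529.4 -100.7  126.9] rot [-3.1391e+00 -2.9000e-03 -1.6740e-01] open 0.654 F [0.2 0.2 0.1]
tool shift [-2.   8.1 30.8] turn [-0.15 -0.16  0.44] shift in final frame [-1.8  8.  30.9]
```

```bash
python3 -m jog '255 -2 8 12 -0.1 -0.1 0.4;255 0 0 15 0 0 0;255 0 0 4 0 0 0;255 0 0 0 0 0 0'; python3 go.py 526.2 -108.3 82 -0.175
```

```text
clock: 10.98
eef_pos: [523.9, -107.1, 95.4]
tcp_rot: [-3.141, -0.001, -0.172]
contact_force: [-0.0, 0.5, 0.4]
opening: 0.657
t 10.98 pos [ 523.9 -107.1   95.4] rot [-3.1412e+00 -1.2000e-03 -1.7200e-01] open 0.657 F [-0.   0.5  0.4]
tool shift [ 2.5  0.8 13.4] turn [-0.02 -0.07  0.17] shift in final frame [ 2.5  0.8 13.4]
```

```bash
python3 -m jog '255 2.5 0.8 4 0 0 0.2;255 0 0 5 0 0 0;255 0 0 0 0 0 0'; python3 go.py 526.2 -108.3 72.3 -0.175
```

```text
clock: 11.23
eef_pos: [525.7, -108.7, 87.0]
tcp_rot: [-3.141, -0.002, -0.176]
contact_force: [-0.1, -0.2, -0.2]
opening: 0.654
t 11.23 pos [ 525.7 -108.7   87. ] rot [-3.1414e+00 -2.2000e-03 -1.7630e-01] open 0.654 F [-0.1 -0.2 -0.2]
tool shift [ 0.4 -0.5 14.7] turn [-0.01 -0.12 -0.07] shift in final frame [ 0.4 -0.5 14.7]
```

```bash
python3 -m jog '255 0.4 -0.5 5 0 -0.1 0;255 0 0 4 0 0 0'; python3 -m jog '255 0 0 3 0 0 0';python3 -m jog '255 0 0 2 0 0 0'; python3 go.py 526.2 -108.3 72.3 -0.175
```

```text
clock: 11.4
eef_pos: [527.1, -108.6, 78.7]
tcp_rot: [-3.141, -0.003, -0.177]
contact_force: [0.1, -0.1, -0.7]
opening: 0.653
clock: 11.48
eef_pos: [527.2, -108.6, 75.5]
tcp_rot: [-3.141, -0.003, -0.177]
contact_force: [-0.0, 1.2, -1.1]
opening: 0.654
clock: 11.57
eef_pos: [527.2, -108.6, 73.1]
tcp_rot: [-3.141, -0.003, -0.177]
contact_force: [-0.1, -0.4, 0.0]
opening: 0.652
t 11.57 pos [ 527.2 -108.6   73.1] rot [-3.1415e+00 -2.8000e-03 -1.7660e-01] open 0.652 F [-0.1 -0.4  0. ]
tool shift [-1.  -0.1  0.8] turn [-0.01 -0.16 -0.09] shift in final frame [-1.  -0.1  0.8]
```

```bash
python3 -m jog '255 0 0 1.5 0 0 0';python3 -m jog '255 0 0 1.5 0 0 0'; python3 -m jog '0 0 0 0 0 0 0;0 0 0 0 0 0 0;0 0 0 0 0 0 0;0 0 0 0 0 0 0;0 0 0 0 0 0 0' 40;python3 -m jog '0 0 0 0 0 0 0;0 0 0 -12 0 0 0;0 0 0 -25 0 0 0;0 0 0 -35 0 0 0;0 0 0 -30 0 0 0' 40; python3 -m jog '0 0 0 0 0 0 0;0 0 0 0 0 0 0'; python3 - <<'E'
from rel import *
a0=optics.grab_frame("scene")[:,:,::-1]; b0=optics.grab_frame("side")[:,:,::-1]
cv2.imwrite("pics/scene7.png",a0);cv2.imwrite("pics/side7.png",b0)
a=a0[180:265,250:350]; b=b0[150:265,300:410]
cv2.imwrite("pics/p3.png",np.hstack([cv2.resize(a,None,fx=4,fy=4,interpolation=2)[:340],cv2.resize(b,(390,340),interpolation=2)]))
i=optics.camera_info("wrist"); s=r.sense(); img=optics.grab_frame("wrist")[:,:,::-1].copy()
c=proj(i,[[524.3,-108,84]])[0]
p,f=fit.fit([(i,hsv(img,"orange"),c)],524,-108,"cover",z0=66,s=.985,yaws=[-.17]); print("cover",p.round(3),f,s["opening"])
draw(img,i,p,84,(255,255,0)); cv2.imwrite("pics/w7o.png",img)
E
```

```text
clock: 11.65
eef_pos: [527.3, -108.6, 72.0]
tcp_rot: [-3.141, -0.003, -0.177]
contact_force: [-10.7, 1.7, 37.0]
opening: 0.654
clock: 11.73
eef_pos: [527.3, -108.6, 72.0]
tcp_rot: [-3.141, -0.002, -0.177]
contact_force: [-12.3, 2.7, 39.3]
opening: 0.657
clock: 12.15
eef_pos: [527.9, -108.6, 72.7]
tcp_rot: [-3.141, -0.004, -0.176]
contact_force: [0.3, -0.1, 0.6]
opening: 0.996
clock: 12.57
eef_pos: [522.6, -107.5, 172.8]
tcp_rot: [-3.141, 0.011, -0.176]
contact_force: [1.9, 0.4, -0.4]
opening: 1.001
clock: 12.73
eef_pos: [526.1, -108.3, 180.6]
tcp_rot: [-3.141, 0.001, -0.176]
contact_force: [-0.8, -0.6, -0.6]
opening: 1.005
cover [ 5.24958e+02 -1.08186e+02 -1.79000e-01] 0.01678619922903779 1.0009174872372222
```

View pics/p3.png

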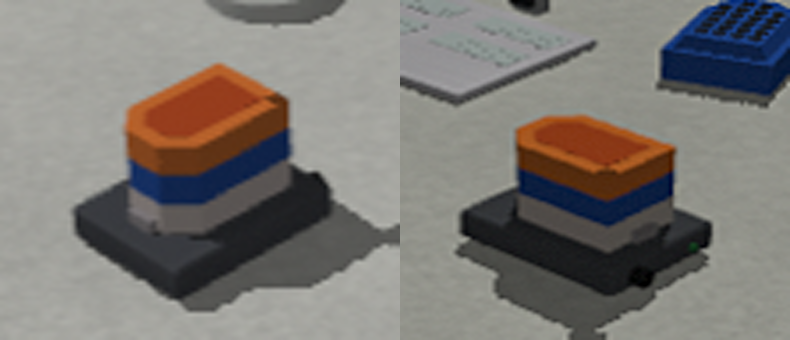

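View pics/w7o.png

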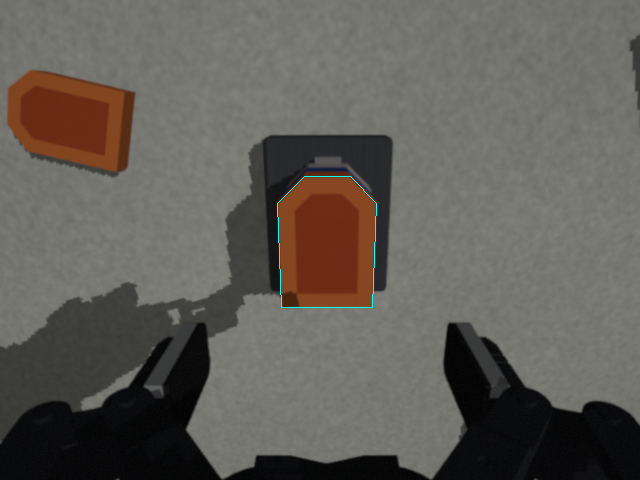

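The stack is level, flush and aligned, the gripper is open and clear, and the green plate was never approached. Handing in.

```bash
python3 -c "
from rig import ticket; print(ticket.sign_off())"
```

```text
the job is handed in; nothing more can be done
None
```

The blue plate is seated on the white plate and the orange cover on the blue plate, cut corners over cut corners. I handed the job in at about 13 s; sign-off gave no verdict.

- **Which objects:** I took the smaller blue plate, whose outline fitted 84×58 mm; the other blue one measured about 1.37 times that. I took the orange cover farthest to the robot's left (y≈147 mm, against about 66 mm for the other).
- **Blue plate:** it met the shoulder at the height I predicted for home. After release it stood at about (524, -108) mm, within about 1 mm of the white plate.
- **Cover:** it went down past the blue plate's deck with no resistance and touched at the predicted height. After release it stood at (525.0, -108.2) mm, about 1 mm from the blue plate and within 0.01–0.02 rad of its yaw.
- **Final look:** the scene and side views show both pieces level and flush. The gripper is open and about 100 mm above where it released the cover. I never went near the green plate, but I did not measure its position again at the end.
- **What disagreed:** the scene and side cameras differed by about 5 mm, so I used the wrist camera for the fine alignment. The arm also drifted a few millimetres between rows, which I corrected. The largest wrist force was about 53 N, when the blue plate was pressed home.

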